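# Thread the wire-guide rod through both bushings and hold it

### The job

Swing the top bar of the blue guide stand (the one with the red knob) in until its edge lies flush against the stop block, so that the two brass bushings line up. Then take the steel rod with the orange grip out of the grey holder and thread it straight down through the upper and then the lower bushing. Stop with a finger's width (about 15 mm) open under its collar and finish still holding the rod there, so that I can slip a slotted shim in; do not let the collar come down on the bar, and leave the bobbin, the ferrite core and the pliers where they are.

Things in the scene. Friction and masses are not known exactly. Their poses are not given: they have to be found in the camera images.
- stand: Guide stand, fixed to the table: blue base plate 160 x 110 x 10 mm; 28 mm pivot column 45 mm behind (+x) its origin; fixed lower bar 120 x 34 x 12 mm (z = 55 to 67 mm) running forward from it; dark stop block 24 x 18 mm, 135 mm high, face 17 mm to +y of the centre line, 47 mm in front of the column axis. Origin: centre of the base's underside; x points back to the column, y to the stop block, z up
- swing_arm (a joint): Swing angle (rad) of the upper bar (aluminium, 162 x 34 x 12 mm, z = 117 to 129 mm) about the column: 0 = home, edge flush on the stop block, pointing to the stand's -x, bushing above the lower one; grows to at most 1.1 as the free end swings to the stand's -y, away from the block. Stiff pivot: stays where left, takes about 1.5 N at the knob
- pivot (a point): Point on the column axis at the height of the upper bar's top (z = 129 mm); the nut on it rises to 139 mm. The upper bushing lies 80 mm and the knob 130 mm from this axis along the bar; the lower bushing too lies 80 mm from it, in the home direction
- knob (a point): Middle of the red upright knob at the free end of the upper bar: 14 mm across, 26 mm high, its foot on the bar's top (z = 129 mm), its top at z = 155 mm; this point is at z = 142 mm. Moves with the bar
- upper_bore (a point): Centre of the mouth of the upper bushing, at the upper bar's top (z = 129 mm); vertical through bore 15 mm wide, 12 mm long, brass rim 23 mm across. Moves with the bar
- lower_bore (a point): Centre of the mouth of the lower bushing, at the lower bar's top (z = 67 mm); vertical through bore 15 mm wide, 12 mm long, fixed 35 mm in front (-x) of the stand's origin. 45 mm of air lies below the bushing above the base plate
- upper_home (a point): Point at the height of the upper bar's top (z = 129 mm), straight above the lower bushing: where the mouth of the upper bushing is when the bar is home. Fixed to the stand
- holder: Grey block 70 x 70 x 55 mm on a dark 90 x 90 mm foot, fixed to the table; a vertical hole 14 mm wide and 45 mm deep in the middle of its top holds the rod. Origin: centre of its underside
- rod: Guide rod standing upright in the holder, 155 mm long, about 0.16 kg: steel shaft 12 mm across and 105 mm long with a 7 mm conical nose (6 mm across at the very tip), collar 24 mm across and 5 mm thick above it, then a round orange grip 16 mm across and 45 mm long. Origin: the tip; z points along the rod to the grip. In the holder the tip is 10 mm above the table
- rod_tip (a point): The very tip of the rod's nose (the rod's origin)
- rod_collar (a point): Centre of the underside of the collar, 105 mm from the tip
- rod_grip (a point): Middle of the orange grip, 132.5 mm from the tip
- bobbin_2: Bystander, not to be disturbed: white bobbin with dark red wire, about 63 mm across and 51 mm high, standing on the table. Origin: centre of its underside
- ferrite_1: Bystander, not to be disturbed: green ferrite ring, 36 mm across, 15 mm high, lying flat. Origin: centre of its underside
- pliers: Bystander, not to be disturbed: pliers with red handles, 158 mm long (along its y axis), 49 mm wide, 11 mm high, lying flat. Origin: below its middle, on the table

How it is judged:
On the way, in this order (a step that is already met when the one before it is completed fails the run):
1. the upper bar is swung home against the stop block, the rod still in its holder (value of joint swing_arm below 0.03 rad and distance of rod from where it was at the start of the episode below 0.03 m), for 0.1 s.
2. the rod, held, is through the upper bushing, its tip in the gap above the lower one (contact force between the fingers and rod above 1 N and z of rod_tip in the frame of stand between 0.067 and 0.115 m and angle between the z axis of rod and the z axis of stand, either way round below 0.08 rad and horizontal distance between rod_tip and upper_bore below 0.006 m), for 0.02 s.
At the end, for the whole second after the job is handed in: Upper bar home (within 0.03 rad); rod gripped (over 1 N), at rest, upright within 0.08 rad, spanning both bushings: tip within 5 mm of the lower axis, collar within 7 mm of the upper; tip 6 to 26 mm below the lower bar, collar 5 to 25 mm above the upper bar (value of joint swing_arm below 0.03 rad and contact force between the fingers and rod above 1 N and z of rod_tip in the frame of stand between 0.029 and 0.049 m and horizontal distance between rod_tip and lower_bore below 0.005 m and horizontal distance between rod_collar and upper_home below 0.007 m and angle between the z axis of rod and the z axis of stand, either way round below 0.08 rad and horizontal distance between upper_bore and upper_home below 0.004 m and linear speed of rod below 0.02 m/s); the arm keeps its last pose, push and grip.
It fails at once if the rod's collar comes down on the upper bar (z of rod_tip in the frame of stand below 0.0255 m and horizontal distance between rod_tip and lower_bore below 0.01 m).
It fails at once if the bobbin is moved by more than 20 mm (distance of bobbin_2 from where it was at the start of the episode above 0.02 m).
It fails at once if the ferrite core is moved by more than 20 mm (distance of ferrite_1 from where it was at the start of the episode above 0.02 m).
It fails at once if the pair of pliers is moved by more than 20 mm (distance of pliers from where it was at the start of the episode above 0.02 m).
It also fails if it takes over 64 s, if anything falls off the work surface, if the arm or the gripper's body presses on something with over 40 N, if the wrist force passes 120 N, or if a joint passes its speed limit or range.

### The arm

A 6-joint arm with a two-finger parallel gripper is mounted at the origin on a cart in front of the work surface, level with it; the furniture and walls round the work are solid. World frame = base frame: x ahead of the robot, y to its left, z up, the work surface at z = 0. Lengths are in m, angles in rad, forces in N, time in s.
With the tool pointing down it reaches from about 0.375 to 0.9 m from the base axis. Payload 3.1 kg.
Tool frame: the origin (TCP) lies at the very end of the fingers, on their centre line; the grasp point (between the pads) lies 19 mm behind it (grip_depth is the distance from the TCP to the grasp point, in m); z points along the fingers, y is the line along which they close (so a half turn about z gives the same grasp; the last joint's range is limited). The gripper opens to 85 mm and grips with 20 to 120 N. Pads are 22 mm wide; open, the fingers measure 114 mm over their backs; the gripper's body (76 mm by 85 mm) begins 54 mm behind the grasp point. The pads swing forward as they close: fully open they stand 13 mm farther back than shut.
Start: joints at [-1.44, 0.527, 1.433, -0, 1.181, -0.178], TCP at [0.191, -0.595, 0.231] pointing down, gripper open.
Joint ranges: [-3.08, 3.08], [-0.75, 2.2], [0.22, 2.44], [-1.43, 4.57], [0, 2.65], [-2.85, 2.85]. Speed limits (rad/s): [2.79, 2.79, 3.14, 3.14, 3.14, 3.14].

### API

Orientations are given as a unit quaternion [x, y, z, w].
In Python, from station import * gives the robot as it stands.
- The arm moves only by the tool apply_moves, never from a script. Its argument "plan" is a list of rows, each a list of 7 numbers: the shift along the tool's x, y, z in m, then the turn, a rotation vector about the tool's x, y, z in rad, then the gripper command: -1 is fully open, 1 is shut, values between are in proportion. In form: [[dx, dy, dz, wx, wy, wz, jaw], ...]. A call has 1 to 8 rows; each row shifts and turns the commanded pose from where the row before left it, along the tool's axes as they then stand; what a row does not reach is not made up. A row lasts 1/8 s, in which the tool goes at most 62.5 mm and 10.7 degrees, less where a joint would pass 70% of its speed; a pose out of reach is approached as far as the arm can. A call is refused whole if a number of a shift passes 0.0625 or a number of a turn 0.188, either way. A call with a gripper value outside its range is refused whole. The fingers move at their own pace and stop on an object; "force" is the grip in N (left out, the last holds). Time passes only in rows, so rows that do not move let the fingers close. It gives the time, the measured TCP pose, the force, the opening and the grip force at its end, in the units of the state.
- sense(): the state, without advancing time (a new reading comes with each control period).
- snapshot(name): name is "scene" or "side" or "wrist"; returns the picture (420x560x3 uint8, red, green, blue); there is no depth.
- calibration(name): a dict with "camera_matrix" (3x3 intrinsics, pixels), "k1" (the pictures are not rectified: a ray, as slopes to the right and down, at radius r is drawn at 1 + k1 r^2 times it, then the intrinsics apply), "R" (3x3) and "t" (3): a world point X has camera coordinates R X + t; the wrist camera has in their place "mount" (4x4, takes a point from camera to tool coordinates, whose origin is the TCP and whose axes are the flange's). Camera axes: x right, y down, z forward; pixel columns grow to the right and rows downward; lengths in m; the calibration is good to about 2 mm. A picture is of the moment at which its call begins: read the wrist's pose just before it. calibration takes no time and is no camera call.
- sign_off(): hands the job in; it is judged then, once.
The state is a dict: "t": time; "q": joint angles; "qd": joint speeds; "tau": joint torques, N m; "tcp_pos": TCP position; "tool_rot": TCP orientation; "force": force on the tool from outside, world axes, zero at the start; "ft_torque": the same for the moment, N m; "finger_gap": opening from 0.0 (shut) to 1.0 (fully open); "gripper_force": force on a finger pad.
Only numpy, scipy, OpenCV 4.12 (cv2) and the standard library are available. Lean on these libraries where they do the work, as an engineer would, in place of code of your own. Each camera call takes 0.05 s, during which the arm holds its last target. There are 200 camera calls.

## Working session

There is one attempt and no reset: what is moved stays moved. The work goes in short steps, Python scripts to look and compute and a tool call to move; the robot and the scene stay as the last step left them, time stands still between calls to the robot, and variables do not carry over. Pictures are saved under pics/ and viewed, at most 10 in all, crops included, and the job is handed in when it is done.

Besides the shell and the picture viewer there is one more tool, called after ">>>" as a command line: name --pt "numbers of a row" for each row, then --argument value for the rest. apply_moves: Moves the arm, as the interface text tells. Its arguments: {"type":"object","properties":{"plan":{"type":"array"},"force":{"type":"number"}},"required":["plan"]}

```bash
mkdir -p pics; ls; python3 - <<'E'
from station import *
import cv2,numpy as np
s=sense();print(s)
a=[snapshot(n) for n in("scene","side")]
for n,i in zip(("scene","side"),a): cv2.imwrite(f"pics/{n}0.png",i[:,:,::-1])
for n in("scene","side","wrist"):print(n,calibration(n))
E
```

```text
pics
{'t': 0.0, 'q': array([-1.43951597e+00,  5.28401002e-01,  1.43393739e+00, -3.29694094e-05,
        1.18137591e+00, -1.78543669e-01]), 'qd': array([-0.00047513,  0.00024287, -0.00040013,  0.00145301, -0.00027534,
        0.00023477]), 'tau': array([ 1.47212817e-03, -4.42347550e+01, -1.78026885e+01, -1.72851992e-04,
        8.22068949e-03, -1.29334879e-06]), 'tcp_pos': array([ 0.19045351, -0.59451179,  0.23036248]), 'tool_rot': array([ 9.88023586e-01,  1.54299281e-01,  9.82715094e-06, -1.06088958e-03]), 'force': array([ 0.63332599, -0.16027027,  0.02518692]), 'ft_torque': array([ 0.00390793, -0.02901568, -0.0079789 ]), 'gripper_force': 0.0, 'finger_gap': 1.003581512027876}
scene {'camera_matrix': array([[403.36112784,   0.        , 278.04341594],
       [  0.        , 403.36112784, 208.09036231],
       [  0.        ,   0.        ,   1.        ]]), 'k1': -0.0710235262989727, 'R': array([[-0.7445958 , -0.66746226, -0.00844014],
       [-0.4585104 ,  0.52060443, -0.72023554],
       [ 0.48512402, -0.53241446, -0.69367826]]), 't': array([0.40289445, 0.31987375, 0.89587212])}
side {'c
[... 261 characters left out ...]
0.05641246, -0.44362709, -0.89443426],
       [-0.06316   ,  0.8924808 , -0.44664174]]), 't': array([-0.52158286,  0.10414957,  1.35639977])}
wrist {'camera_matrix': array([[317.76936015,   0.        , 273.52966613],
       [  0.        , 317.76936015, 206.32486482],
       [  0.        ,   0.        ,   1.        ]]), 'k1': 0.0017435053562270984, 'mount': array([[ 9.31926121e-04, -9.59939056e-01, -2.80207318e-01,
         7.21042557e-02],
       [ 9.99999188e-01,  1.13821704e-03, -5.73481185e-04,
         3.42256934e-04],
       [ 8.69443730e-04, -2.80206556e-01,  9.59939337e-01,
        -1.42909352e-01],
       [ 0.00000000e+00,  0.00000000e+00,  0.00000000e+00,
         1.00000000e+00]])}
```

View pics/scene0.png

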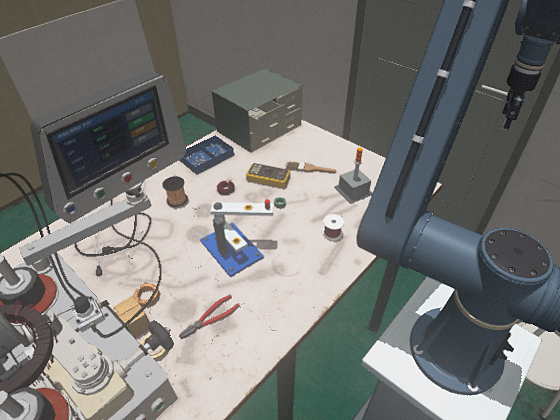

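View pics/side0.png

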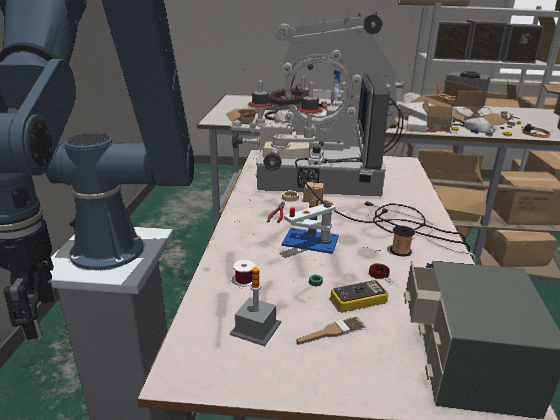

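Scene: knob (267,203), upper bar running left to the column (~217,207), lower bushing (235,239), rod (358,160), bobbin (333,228), ferrite (280,202), pliers (208,317). Side: knob (292,211), rod grip (255,277), holder (256,320).

```bash
cat > h.py <<'E'
from station import *
import cv2,numpy as np
from scipy.spatial.transform import Rotation as Ro
def cam(n,s=None):
    c=calibration(n)
    if n=="wrist":
        T=np.eye(4);T[:3,:3]=Ro.from_quat(s["tool_rot"]).as_matrix();T[:3,3]=s["tcp_pos"]
        M=T@c["mount"];R=M[:3,:3].T;t=-R@M[:3,3]
    else:R,t=c["R"],c["t"]
    return c["camera_matrix"],c["k1"],np.array(R),np.array(t)
def ray(C,uv):
    K,k,R,t=C
    p=cv2.undistortPoints(np.array([[uv]],float),K,np.array([k,0,0,0.]))[0,0]
    d=R.T@np.array([*p,1]);return -R.T@t,d/np.linalg.norm(d)
def onz(C,uv,z):
    o,d=ray(C,uv);return o+d*(z-o[2])/d[2]
def tri(C1,u1,C2,u2):
    A=np.zeros((3,3));b=np.zeros(3);L=[ray(C1,u1),ray(C2,u2)]
    for o,d in L:
        P=np.eye(3)-np.outer(d,d);A+=P;b+=P@o
    x=np.linalg.solve(A,b);return x,[np.linalg.norm((np.eye(3)-np.outer(d,d))@(x-o)) for o,d in L]
def proj(C,X):
    K,k,R,t=C
    return cv2.projectPoints(np.array([X],float),cv2.Rodrigues(R)[0],t,K,np.array([k,0,0,0.]))[0][0,0]
def blobs(img,lo,hi,box,amin=8):
    x0,y0,x1,y1=box
    m=cv2.inRange(cv2.cvtColor(img,cv2.COLOR_RGB2HSV),np.array(lo),np.array(hi))
    z=np.zeros_like(m);z[y0:y1,x0:x1]=m[y0:y1,x0:x1]
    n,l,st,c=cv2.connectedComponentsWithStats(z)
    return [(c[i].round(2),st[i]) for i in range(1,n) if st[i][4]>=amin],l
E
python3 - <<'E'
from h import *
im={n:cv2.imread(f"pics/{n}0.png")[:,:,::-1].copy() for n in("scene","side")}
boxes={"scene":(190,140,380,290),"side":(220,190,350,350)}
for n in im:
    print(n)
    for nm,lo,hi in(("orange",(5,170,120),(18,255,255)),("red",(170,150,80),(180,255,255)),("red0",(0,170,80),(4,255,255)),("blue",(105,150,60),(120,255,255)),("green",(70,80,30),(95,255,200))):
        print(nm,blobs(im[n],lo,hi,boxes[n])[0])
a=cv2.resize(im["scene"][180:290,190:300],None,fx=3.6,fy=3.6,interpolation=cv2.INTER_CUBIC)
b=cv2.resize(im["side"][190:300,235:345],None,fx=3.6,fy=3.6,interpolation=cv2.INTER_CUBIC)
cv2.imwrite("pics/crop.png",np.hstack([a,b])[:,:,::-1])
E
```

```text
scene
orange [(array([359.5, 149. ]), array([358, 148,   4,   3,  10], dtype=int32))]
red []
red0 []
blue [(array([237.9 , 230.85]), array([234, 226,   9,  10,  20], dtype=int32))]
green [(array([374.5 , 271.75]), array([373, 269,   4,   6,   8], dtype=int32))]
side
orange [(array([255.17, 269.9 ]), array([252, 268,   7,   5,  29], dtype=int32)), (array([255.65, 275.88]), array([253, 274,   6,   5,  17], dtype=int32)), (array([255.  , 281.71]), array([253, 280,   5,   4,  14], dtype=int32))]
red []
red0 [(array([280.64, 215.  ]), array([278, 209,   5,  13,  25], dtype=int32)), (array([291.93, 211.82]), array([290, 208,   5,   9,  28], dtype=int32))]
blue [(array([307.83, 240.6 ]), array([282, 228,  56,  25, 729], dtype=int32))]
green [(array([315.39, 280.26]), array([309, 275,  13,  11, 114], dtype=int32))]
```

View pics/crop.png

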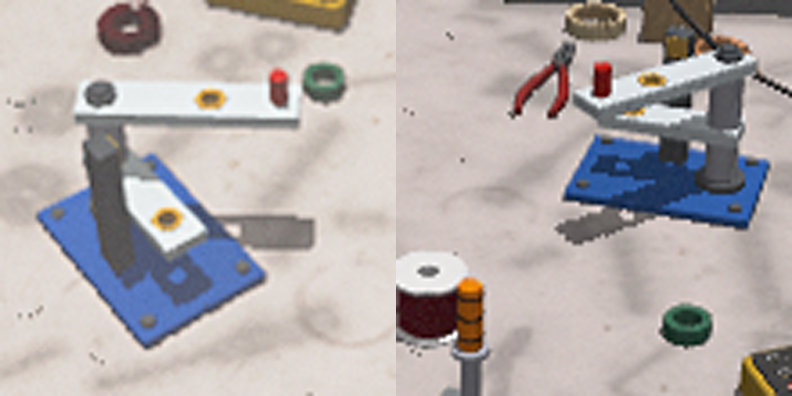

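The crop shows the nut at scene (218,206) / side (328,205), the upper bushing (248,207) / (306,212), the knob (267.5,204) / (292.5,212) and the lower bushing at scene (236,241).

```bash
python3 - <<'E'
from h import *
A=cam("scene");B=cam("side")
P={"nut":((217.8,205.5),(328.3,204.8),.139),"ub":((248.3,207.2),(306.1,212.2),.129),"knob":((267.5,204.2),(292.5,212.2),.142),"grip":((358.7,157),(255.4,276.5),.1425)}
for k,(a,b,z) in P.items():print(k,tri(A,a,B,b),onz(A,a,z),onz(B,b,z))
print("lb",onz(A,(236.4,240.8),.067))
print("bobbin",onz(A,(333,219),.051),"ferr",onz(A,(280,202),.01))
E
```

```text
nut (array([0.64342873, 0.12112521, 0.13243998]), [np.float64(0.0010964009582392622), np.float64(0.001096400958239085)]) [0.63630405 0.12541726 0.139     ] [0.64384514 0.10856234 0.139     ]
ub (array([0.58024508, 0.0707742 , 0.12912965]), [np.float64(2.3548599012012324e-05), np.float64(2.3548599012023027e-05)]) [0.58031787 0.07068549 0.129     ] [0.58026019 0.07106927 0.129     ]
knob (array([0.5418615 , 0.03896601, 0.14184899]), [np.float64(0.0007388986414212727), np.float64(0.0007388986414213093)]) [0.54087276 0.03913655 0.142     ] [0.54247886 0.03951465 0.142     ]
grip (array([ 0.48047781, -0.28850982,  0.13998732]), [np.float64(0.0016237717527667794), np.float64(0.0016237717527668042)]) [ 0.47708117 -0.28546346  0.1425    ] [ 0.48241413 -0.29112533  0.1425    ]
lb [0.56272673 0.13750074 0.067     ]
bobbin [ 0.42987038 -0.10670151  0.051     ] ferr [ 0.61664045 -0.09340183  0.01      ]
```

```bash
cat >> h.py <<'E'
def plan(p,yaw,n,pos0=None,q0=None):
    """rows: straight line to world p, tool-x heading yaw (deg), tool down, n rows"""
    s=sense();c=np.array(s["tcp_pos"] if pos0 is None else pos0,float);R=Ro.from_quat(s["tool_rot"] if q0 is None else q0)
    G=Ro.from_euler("z",yaw,degrees=True)*Ro.from_euler("x",np.pi)
    st=(np.array(p)-c)/n
    w=(R.inv()*G).as_rotvec()/n
    for i in range(n):
        print((R.inv().apply(st)).round(4).tolist(),w.round(4).tolist());R=R*Ro.from_rotvec(w)
    return np.array(p),R.as_quat()
E
python3 -c "
from h import *
plan([.541,.039,.24],40,13)"
```

```text
[0.0405, -0.0382, -0.0006] [-0.0001, -0.0001, -0.0299]
[0.0417, -0.037, -0.0007] [-0.0001, -0.0001, -0.0299]
[0.0427, -0.0357, -0.0007] [-0.0001, -0.0001, -0.0299]
[0.0438, -0.0344, -0.0007] [-0.0001, -0.0001, -0.0299]
[0.0448, -0.0331, -0.0007] [-0.0001, -0.0001, -0.0299]
[0.0458, -0.0317, -0.0007] [-0.0001, -0.0001, -0.0299]
[0.0467, -0.0304, -0.0007] [-0.0001, -0.0001, -0.0299]
[0.0476, -0.029, -0.0007] [-0.0001, -0.0001, -0.0299]
[0.0484, -0.0275, -0.0007] [-0.0001, -0.0001, -0.0299]
[0.0492, -0.0261, -0.0007] [-0.0001, -0.0001, -0.0299]
[0.05, -0.0246, -0.0007] [-0.0001, -0.0001, -0.0299]
[0.0507, -0.0231, -0.0007] [-0.0001, -0.0001, -0.0299]
[0.0514, -0.0215, -0.0007] [-0.0001, -0.0001, -0.0299]
```

>>> apply_moves --pt "0.0405 -0.038 -0.0007 0 0 -0.03 0.3" --pt "0.0415 -0.037 -0.0007 0 0 -0.03 0.3" --pt "0.0425 -0.0355 -0.0007 0 0 -0.03 0.3" --pt "0.044 -0.0345 -0.0007 0 0 -0.03 0.3" --pt "0.045 -0.033 -0.0007 0 0 -0.03 0.3" --pt "0.046 -0.0315 -0.0007 0 0 -0.03 0.3" --pt "0.0465 -0.0305 -0.0007 0 0 -0.03 0.3" --pt "0.0475 -0.029 -0.0007 0 0 -0.03 0.3"

```text
t: 1.1
tcp_pos: [0.4067, -0.204, 0.2368]
tool_rot: [0.962, 0.272, 0.0, -0.0]
force: [0.4, -0.4, -0.1]
finger_gap: 0.351
gripper_force: 0.0
```

>>> apply_moves --pt "0.0485 -0.0275 -0.0007 0 0 -0.03 0.3" --pt "0.049 -0.026 -0.0007 0 0 -0.03 0.3" --pt "0.05 -0.0245 -0.0007 0 0 -0.03 0.3" --pt "0.0505 -0.023 -0.0007 0 0 -0.03 0.3" --pt "0.0515 -0.0215 -0.0007 0 0 -0.03 0.3" --pt "0 0 0 0 0 0 0.3"

```text
t: 1.85
tcp_pos: [0.5418, 0.0411, 0.2401]
tool_rot: [0.938, 0.345, 0.0, -0.0]
force: [-0.9, 0.1, -0.5]
finger_gap: 0.351
gripper_force: 0.0
```

```bash
python3 - <<'E'
from h import *
s=sense();i=snapshot("wrist");cv2.imwrite("pics/w1.png",i[:,:,::-1])
C=cam("wrist",s);print(s["t"],s["tcp_pos"],s["tool_rot"],s["finger_gap"],s["force"])
for n,p in dict(knob=(.541,.039,.155),nut=(.642,.122,.139),ub=(.5803,.0708,.129),lb=(.5627,.1375,.067)).items():print(n,proj(C,p))
E
```

```text
1.85 [0.54181361 0.04114324 0.24010985] [ 9.38449100e-01  3.45417198e-01  4.72127455e-04 -1.54940255e-04] 0.35070488775856984 [-0.8832977   0.07643277 -0.50284167]
knob [274.2679595  215.90119547]
nut [277.85592957  27.70975098]
ub [275.92208622 144.71386058]
lb [210.06452915 106.6872896 ]
```

View pics/w1.png

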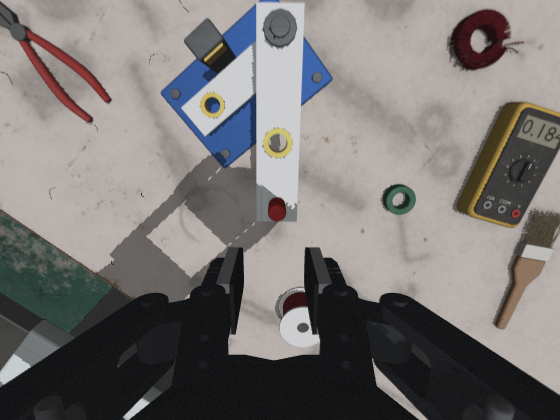

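The wrist view shows the nut at (279,27), the upper bushing (278,143), the lower bushing (212.5,105) and the knob (277,210). All are within 3 px of prediction, and the bar is clearly open.

```bash
python3 - <<'E'
from h import *
s=sense();C=cam("wrist",s)
i=cv2.imread("pics/w1.png")[:,:,::-1].copy()
bl,_=blobs(i,(18,120,120),(32,255,255),(150,60,330,170),20);print(bl)
print(blobs(i,(0,150,60),(5,255,255),(250,180,300,235),20)[0],blobs(i,(174,150,60),(180,255,255),(250,180,300,235),20)[0])
nut=onz(C,(279,27),.139);ub=onz(C,(278.2,143.2),.129);lb=onz(C,(212.3,105),.067);kn=onz(C,(277,205),.155)
print("nut",nut,"ub",ub,"lb",lb,"knob",kn)
for a in(ub,lb,kn):d=(a-nut)[:2];print(np.linalg.norm(d),np.degrees(np.arctan2(d[1],d[0])))
E
```

```text
[(array([209.72, 104.84]), array([201,  93,  23,  24, 173], dtype=int32)), (array([274.29, 152.51]), array([266, 149,  19,   7,  55], dtype=int32))]
[(array([276.24, 211.27]), array([269, 199,  17,  22, 244], dtype=int32))] []
nut [0.64158313 0.11964866 0.139     ] ub [0.58108955 0.06836424 0.129     ] lb [0.56406561 0.13488394 0.067     ] knob [0.54758491 0.0412794  0.155     ]
0.07930677560880343 -139.70984184034094
0.07900050582983617 168.88082458486832
0.12238221563224984 -140.18097193005934
```

```bash
python3 -c "
from h import *
plan([.5422,.0369,.135],40,3)"
```

```text
[-0.0001, 0.001, 0.035] [-0.0002, 0.0003, 0.0018]
[-0.0001, 0.001, 0.035] [-0.0002, 0.0003, 0.0018]
[-0.0001, 0.001, 0.035] [-0.0002, 0.0003, 0.0018]
```

>>> apply_moves --pt "0 0.001 0.035 0 0 0.002 0.3" --pt "0 0.001 0.035 0 0 0.002 0.3" --pt "0 0.001 0.035 0 0 0.002 0.3" --pt "0 0 0 0 0 0 0.3"

```text
t: 2.4
tcp_pos: [0.5397, 0.0345, 0.1331]
tool_rot: [0.941, 0.339, -0.003, -0.002]
force: [-0.2, 0.2, -0.5]
finger_gap: 0.349
gripper_force: 0.0
```

>>> apply_moves --pt "0.0004 -0.0104 0 0 0 0.08 0.3" --pt "0.0004 -0.0104 0 0 0 0.08 0.3" --pt "0.0004 -0.0104 0 0 0 0.08 0.3" --pt "0.0004 -0.0104 0 0 0 0.08 0.3" --pt "0.0004 -0.0104 0 0 0 0.08 0.3" --pt "0.0004 -0.0104 0 0 0 0.08 0.3"

```text
t: 3.15
tcp_pos: [0.5154, 0.0901, 0.1371]
tool_rot: [0.994, 0.105, 0.001, 0.001]
force: [-1.0, -2.3, -0.4]
finger_gap: 0.349
gripper_force: 0.8
```

>>> apply_moves --pt "0.0004 -0.0104 0 0 0 0.08 0.3" --pt "0.0004 -0.0104 0 0 0 0.08 0.3" --pt "0.0004 -0.0104 0 0 0 0.08 0.3" --pt "0.0004 -0.0104 0 0 0 0.08 0.3" --pt "0.0004 -0.0104 0 0 0 0.08 0.3"

```text
t: 3.78
tcp_pos: [0.5143, 0.142, 0.137]
tool_rot: [0.996, -0.095, 0.0, 0.0]
force: [-0.5, -1.4, -0.6]
finger_gap: 0.349
gripper_force: 0.8
```

```bash
python3 - <<'E'
from h import *
s=sense();p=np.array([.6418,.1205])-s["tcp_pos"][:2];print(np.linalg.norm(p),np.degrees(np.arctan2(-p[1],-p[0])),s["force"])
E
```

```text
0.12932429800380485 170.43782130754386 [-0.49917185 -1.44422248 -0.58934989]
```

>>> apply_moves --pt "0 -0.004 0 0 0 0 0.3" --pt "0 -0.004 0 0 0 0 0.3" --pt "0 -0.002 0 0 0 0 0.3" --pt "0 0 0 0 0 0 0.3"

```text
t: 4.28
tcp_pos: [0.5169, 0.1527, 0.1356]
tool_rot: [0.996, -0.093, 0.001, -0.0]
force: [0.1, 0.4, -0.2]
finger_gap: 0.354
gripper_force: 0.2
```

>>> apply_moves --pt "0 -0.002 0 0 0 0 0.3" --pt "0 -0.002 0 0 0 0 0.3" --pt "0 0 0 0 0 0 0.3"

```text
t: 4.65
tcp_pos: [0.5171, 0.1549, 0.1354]
tool_rot: [0.996, -0.092, -0.0, 0.002]
force: [-0.6, -7.6, 2.7]
finger_gap: 0.351
gripper_force: 3.6
```

```bash
python3 - <<'E'
from h import *
s=sense();i=snapshot("wrist");cv2.imwrite("pics/w2.png",i[:,:,::-1]);print(s["tcp_pos"],s["force"])
E
```

```text
[0.5171224  0.15492784 0.13539885] [-0.58257655 -7.58344206  2.74824111]
```

View pics/w2.png

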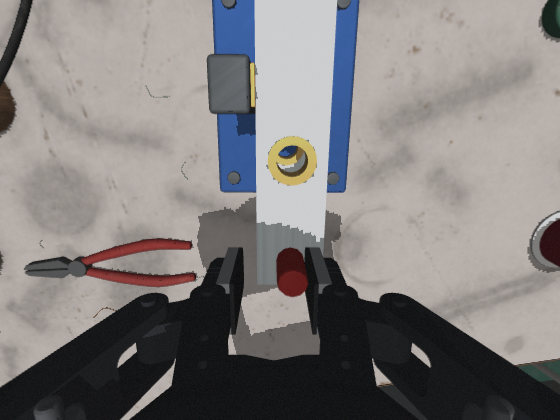

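The bar's edge (x≈256) lies flush on the block face, with a steady contact force of 7.6 N. The upper rim is at (291,161). I'll back off, rise, and look from above the bushing.

>>> apply_moves --pt "0 0.006 0 0 0 0 0.3" --pt "0 0.003 0 0 0 0 0.3" --pt "0 0 -0.03 0 0 0 0.3" --pt "0.012 0 -0.035 0 0 0 -1" --pt "0.03 0.005 -0.035 0 0 0 -1" --pt "0 0 0 0 0 0 -1" --pt "0 0 0 0 0 0 -1"

```text
t: 5.58
tcp_pos: [0.5544, 0.1353, 0.2345]
tool_rot: [0.996, -0.093, -0.001, -0.0]
force: [-0.2, -0.6, -1.0]
finger_gap: 1.0
gripper_force: 0.0
```

```bash
cat > ub.py <<'E'
from h import *
import sys
s=sense();i=snapshot("wrist");cv2.imwrite("pics/%s.png"%sys.argv[1],i[:,:,::-1]);C=cam("wrist",s)
print(s["t"],s["tcp_pos"],s["tool_rot"],s["force"])
m=cv2.inRange(cv2.cvtColor(i,cv2.COLOR_RGB2HSV),(18,110,90),(34,255,255))
cs,_=cv2.findContours(m,cv2.RETR_EXTERNAL,cv2.CHAIN_APPROX_NONE)
for c in cs:
    if len(c)>25:
        (e,ax,a)=cv2.fitEllipse(cv2.convexHull(c));print(np.round(e,1),np.round(ax,1),onz(C,e,.129).round(4))
E
python3 ub.py w3; python3 -c "
from h import *
plan([.480,-.288,.25],-11,8)"
```

```text
5.575 [0.55441111 0.13526942 0.2344531 ] [ 9.95661732e-01 -9.30361123e-02 -1.41130698e-03 -6.99748634e-05] [-0.205961   -0.57696546 -0.97897096]
[268.7 193. ] [26.7 27.6] [0.5654 0.1374 0.129 ]
[245.2 151. ] [ 3.2 24.1] [0.6017 0.1489 0.129 ]
[547.7  10.2] [16.1 27.3] [ 0.6571 -0.0755  0.129 ]
[0.0007, 0.0537, -0.002] [0.0001, 0.0005, 0.0007]
[0.0008, 0.0537, -0.002] [0.0001, 0.0005, 0.0007]
[0.0008, 0.0537, -0.002] [0.0001, 0.0005, 0.0007]
[0.0008, 0.0537, -0.002] [0.0001, 0.0005, 0.0007]
[0.0009, 0.0537, -0.002] [0.0001, 0.0005, 0.0007]
[0.0009, 0.0537, -0.002] [0.0001, 0.0005, 0.0007]
[0.001, 0.0537, -0.002] [0.0001, 0.0005, 0.0007]
[0.001, 0.0537, -0.002] [0.0001, 0.0005, 0.0007]
```

View pics/w3.png

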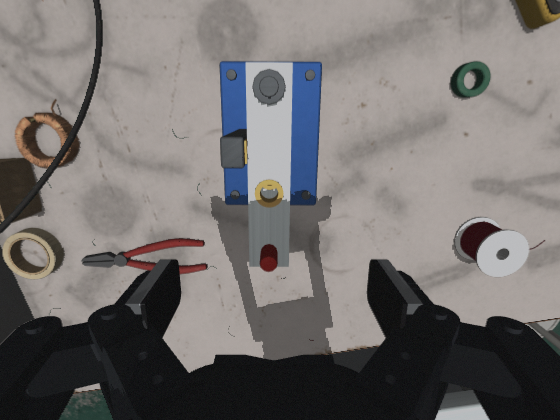

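Bar home and still flush; the upper rim is at (268.7,193), so upper home ≈ (0.565, 0.137). Next, to above the rod.

>>> apply_moves --pt "0.0008 0.0537 -0.002 0 0.0005 0.0007 -1" --pt "0.0008 0.0537 -0.002 0 0.0005 0.0007 -1" --pt "0.0008 0.0537 -0.002 0 0.0005 0.0007 -1" --pt "0.0008 0.0537 -0.002 0 0.0005 0.0007 -1" --pt "0.0009 0.0537 -0.002 0 0.0005 0.0007 -1" --pt "0.0009 0.0537 -0.002 0 0.0005 0.0007 -1" --pt "0.001 0.0537 -0.002 0 0.0005 0.0007 -1" --pt "0.001 0.0537 -0.002 0 0.0005 0.0007 -1"

```text
t: 6.62
tcp_pos: [0.4805, -0.2883, 0.2498]
tool_rot: [0.995, -0.096, 0.0, -0.001]
force: [0.0, -0.4, 0.7]
finger_gap: 1.005
gripper_force: 0.0
```

>>> apply_moves --pt "0 0 0 0 0 0 -1" --pt "0 0 0 0 0 0 -1"

```text
t: 6.88
tcp_pos: [0.481, -0.2867, 0.2499]
tool_rot: [0.995, -0.096, 0.0, -0.001]
force: [0.4, 0.3, 0.5]
finger_gap: 1.003
gripper_force: 0.0
```

```bash
python3 - <<'E'
from h import *
s=sense();i=snapshot("wrist");cv2.imwrite("pics/w4.png",i[:,:,::-1]);C=cam("wrist",s)
print(s["t"],s["tcp_pos"],s["tool_rot"])
print(proj(C,(.480,-.2885,.165)))
for c,st in blobs(i,(3,150,80),(20,255,255),(180,120,380,300),20)[0]:print(c,st,onz(C,c,.1425))
E
```

```text
6.875 [ 0.48101899 -0.28668035  0.24993803] [ 9.95385177e-01 -9.59492731e-02  4.71303548e-04 -1.36556650e-03]
[276.78998872 214.31100854]
[286.43 194.17] [281 193  13   4  23] [ 0.48829296 -0.29818401  0.1425    ]
[287.54 207.66] [278 198  20  20 319] [ 0.47688522 -0.29703622  0.1425    ]
```

View pics/w4.png

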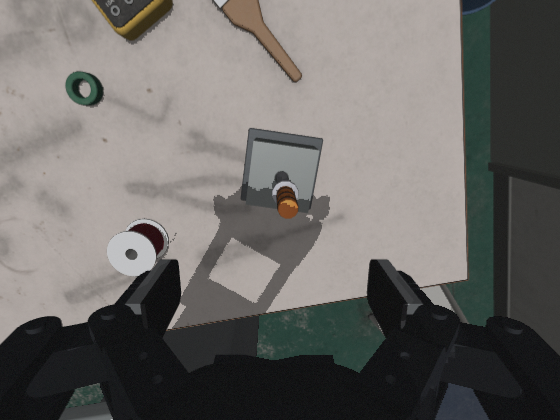

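The rod's top face centre is at (288,209), with the collar behind it at about (285,188) and the holder hole at (280,177).

```bash
python3 - <<'E'
from h import *
s=sense();C=cam("wrist",s)
top=onz(C,(288,209.5),.165);print(top,onz(C,(285,187),.12),onz(C,(280,177),.055))
plan([top[0],top[1],.126],-11,4)
E
```

```text
[ 0.48242121 -0.29704427  0.165     ] [ 0.48955268 -0.29748549  0.12      ] [ 0.48658015 -0.29352656  0.055     ]
[0.0007, 0.0027, 0.0311] [-0.0006, -0.0003, 0.0003]
[0.0007, 0.0027, 0.0311] [-0.0006, -0.0003, 0.0003]
[0.0008, 0.0026, 0.0311] [-0.0006, -0.0003, 0.0003]
[0.0008, 0.0026, 0.0311] [-0.0006, -0.0003, 0.0003]
```

>>> apply_moves --pt "0.001 0.0025 0.031 0 0 0 -1" --pt "0.001 0.0025 0.031 0 0 0 -1" --pt "0.001 0.0025 0.031 0 0 0 -1" --pt "0.001 0.0025 0.031 0 0 0 -0.3" --pt "0 0 0 0 0 0 0.2" --pt "0 0 0 0 0 0 0.4" --force 30

```text
t: 7.68
tcp_pos: [0.4853, -0.298, 0.1282]
tool_rot: [0.995, -0.095, 0.002, 0.0]
force: [0.2, 0.3, 0.5]
finger_gap: 0.378
gripper_force: 0.0
```

```bash
python3 - <<'E'
from h import *
s=sense();i=snapshot("wrist");cv2.imwrite("pics/w5.png",i[100:,100:460,::-1]);C=cam("wrist",s)
print(s["t"],s["tcp_pos"],s["tool_rot"],s["finger_gap"],s["force"])
E
```

```text
7.675 [ 0.48526944 -0.29804856  0.12823696] [ 9.95475280e-01 -9.49921551e-02  2.31088532e-03  3.42919414e-04] 0.3777554019954983 [0.22275825 0.28354494 0.51299163]
```

View pics/w5.png

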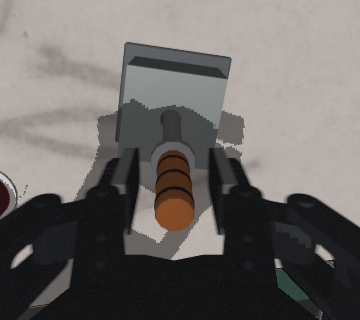

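The rod is centred between the pads (grip top at full-image (274,313), pads at about 233 and 317). Checking the fore-aft offset before closing.

```bash
python3 - <<'E'
from h import *
s=sense();C=cam("wrist",s);R=Ro.from_quat(s["tool_rot"])
for uv,z in(((274,313),.165),((272.5,253),.12)):
    p=onz(C,uv,z);print(p,R.inv().apply(p-s["tcp_pos"]))
E
```

```text
[ 0.48325396 -0.29816554  0.165     ] [-2.06333485e-03  7.18963216e-05 -3.63004594e-02]
[ 0.48819924 -0.29838372  0.12      ] [ 0.0025745  -0.00069499  0.00872626]
```

>>> apply_moves --pt "0 0 0.001 0 0 0 1" --pt "0 0 0 0 0 0 1" --pt "0 0 0 0 0 0 1" --pt "0 0 0 0 0 0 1" --force 50

```text
t: 8.22
tcp_pos: [0.4856, -0.2981, 0.1285]
tool_rot: [0.995, -0.096, 0.003, -0.0]
force: [1.4, 2.8, 6.0]
finger_gap: 0.174
gripper_force: 48.5
```

>>> apply_moves --pt "0 0 -0.01 0 0 0 1" --pt "0 0 -0.02 0 0 0 1" --pt "0 0 -0.025 0 0 0 1" --pt "0 0 -0.025 0 0 0 1" --pt "0 0 -0.035 0 0 0 1" --pt "0 0 -0.035 0 0 0 1" --pt "0 0 0 0 0 0 1"

```text
t: 9.1
tcp_pos: [0.4853, -0.3004, 0.2802]
tool_rot: [0.995, -0.096, 0.005, 0.003]
force: [0.8, -0.1, -2.4]
finger_gap: 0.179
gripper_force: 48.9
```

```bash
python3 - <<'E'
from h import *
s=sense();print(s["tcp_pos"],s["tool_rot"])
a=snapshot("scene");b=snapshot("side")
C=cam("scene");D=cam("side");p=s["tcp_pos"]+[0,0,-.04]
u=proj(C,p).astype(int);v=proj(D,p).astype(int);print(u,v)
f=lambda i,u:cv2.resize(i[u[1]-45:u[1]+45,u[0]-35:u[0]+35],None,fx=5,fy=5,interpolation=cv2.INTER_CUBIC)
cv2.imwrite("pics/r1.png",np.hstack([f(a,u),f(b,v)])[:,:,::-1])
P,q=plan([.5652,.1365,.27],-11,9)
E
```

```text
[ 0.48526419 -0.30041643  0.28016596] [ 0.99539152 -0.09571262  0.00503677  0.00307446]
[363 125] [255 239]
[-0.0003, -0.0492, 0.0007] [0.0, -0.0004, 0.0]
[-0.0003, -0.0492, 0.0007] [0.0, -0.0004, 0.0]
[-0.0003, -0.0492, 0.0007] [0.0, -0.0004, 0.0]
[-0.0003, -0.0492, 0.0007] [0.0, -0.0004, 0.0]
[-0.0003, -0.0492, 0.0007] [0.0, -0.0004, 0.0]
[-0.0003, -0.0492, 0.0007] [0.0, -0.0004, 0.0]
[-0.0003, -0.0492, 0.0007] [0.0, -0.0004, 0.0]
[-0.0003, -0.0492, 0.0007] [0.0, -0.0004, 0.0]
[-0.0003, -0.0492, 0.0007] [0.0, -0.0004, 0.0]
```

View pics/r1.png

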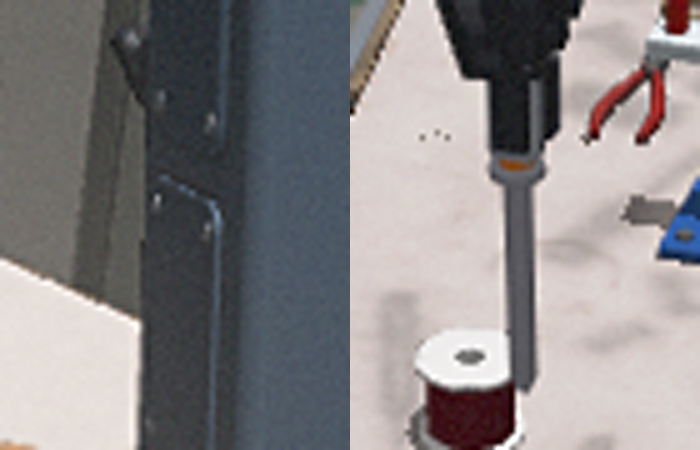

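The side view shows the rod held; its collar is at full-image (253.6,227) and its tip at (255.4,271.6). Checking tilt against a true vertical.

```bash
python3 - <<'E'
from h import *
s=sense();D=cam("side");p=np.array(s["tcp_pos"])
print(proj(D,p+[0,0,-.0135]),proj(D,p+[0,0,-.1185]))
i=snapshot("wrist");C=cam("wrist",s)
print(proj(C,p+[0,0,-.0135]),proj(C,p+[0,0,-.1185]))
c=cv2.cvtColor(i,cv2.COLOR_RGB2GRAY)
for r in range(90,250,10):print(r,c[r,245:305:2].tolist())
E
```

```text
[255.08253558 229.66906293] [255.35639278 272.52758064]
[273.82688852 253.73317782] [273.80352414 201.99147906]
90 [187, 187, 186, 183, 184, 187, 185, 184, 184, 184, 183, 182, 181, 179, 176, 173, 174, 174, 170, 164, 164, 166, 174, 177, 179, 183, 183, 185, 185, 184]
100 [186, 185, 186, 183, 186, 186, 184, 184, 182, 179, 182, 183, 176, 179, 181, 185, 182, 181, 183, 184, 184, 182, 181, 182, 183, 183, 182, 185, 185, 188]
110 [187, 186, 184, 185, 185, 182, 184, 182, 181, 181, 182, 179, 181, 179, 180, 181, 181, 185, 185, 186, 185, 187, 186, 186, 187, 186, 187, 186, 186, 186]
120 [186, 185, 183, 185, 187, 187, 186, 185, 187, 187, 186, 184, 185, 180, 180, 183, 183, 184, 185, 185, 186, 186, 186, 185, 187, 187, 186, 184, 183, 187]
130 [183, 185, 183, 186, 187, 186, 186, 187, 187, 186, 184, 186, 187, 187, 185, 186, 186, 188, 186, 185, 187, 187, 187, 186, 186, 184, 186, 187, 184, 184]
140 [105, 96, 92, 99, 100, 103, 104, 104, 105, 103, 102, 102, 104, 104, 104, 103, 103, 103, 102, 102, 101, 103, 102, 102, 94, 88, 84, 81, 69, 120]
150 [162, 162, 161, 162, 163, 162, 162, 163, 163, 162, 163, 161, 16
[... 658 characters left out ...]
105, 79, 181]
200 [79, 77, 77, 78, 78, 79, 78, 79, 77, 77, 78, 76, 66, 58, 59, 62, 75, 76, 77, 76, 76, 76, 78, 75, 76, 77, 65, 52, 105, 107]
210 [100, 102, 102, 105, 104, 103, 103, 105, 103, 104, 66, 57, 58, 59, 59, 58, 54, 55, 104, 104, 105, 105, 101, 91, 88, 86, 106, 105, 106, 102]
220 [104, 104, 105, 106, 105, 103, 102, 103, 103, 104, 56, 57, 57, 58, 58, 58, 56, 57, 102, 105, 105, 103, 102, 102, 102, 102, 100, 98, 97, 96]
230 [99, 100, 100, 99, 96, 96, 98, 100, 99, 99, 56, 58, 58, 58, 58, 58, 58, 57, 55, 92, 92, 94, 96, 100, 101, 101, 101, 102, 104, 104]
240 [105, 87, 84, 85, 87, 87, 90, 88, 89, 67, 58, 58, 60, 58, 57, 59, 58, 58, 57, 102, 104, 104, 105, 106, 105, 104, 105, 104, 105, 105]
```

```bash
python3 - <<'E'
from h import *
s=sense();D=cam("side");p=np.array(s["tcp_pos"]);i=snapshot("side")
g=cv2.cvtColor(i,cv2.COLOR_RGB2GRAY).astype(float)
g=cv2.resize(g,None,fx=4,fy=1,interpolation=cv2.INTER_LINEAR)
for z in np.arange(-.03,-.1,-.01):
    u=proj(D,p+[0,0,z]);r=int(round(u[1]));a=g[r,4*236:4*274];
    m=np.where(a<130)[0]/4+236;m=m[abs(m-u[0])<6]
    print(round(z,3),u.round(1),m.min(),m.max(),(m.min()+m.max())/2-u[0])
E
```

```text
-0.03 [255. 237.] 250.25 255.75 -1.9976860187789214
-0.04 [255.  241.2] 250.75 255.75 -1.7746899599863468
-0.05 [255.1 245.3] 250.5 255.75 -1.9265851468716164
-0.06 [255.1 249.4] 250.75 255.75 -1.8283707285067976
-0.07 [255.1 253.5] 251.0 256.25 -1.4800459201660203
-0.08 [255.1 257.6] 251.0 256.25 -1.5066100004899852
-0.09 [255.2 261.6] 251.25 256.25 -1.4080623087680237
-0.1 [255.2 265.5] 251.25 256.5 -1.30940224233359
```

>>> apply_moves --pt "0 -0.049 0 0 -0.005 0 1" --pt "0 -0.049 0 0 -0.005 0 1" --pt "0 -0.049 0 0 -0.005 0 1" --pt "0 -0.049 0 0 0 0 1" --pt "0 -0.049 0 0 0 0 1" --pt "0 -0.049 0 0 0 0 1" --pt "0 -0.049 0 0 0 0 1" --pt "0 -0.049 0 0 0 0 1"

```text
t: 10.3
tcp_pos: [0.5581, 0.0875, 0.2747]
tool_rot: [0.995, -0.096, -0.007, -0.0]
force: [0.4, -0.6, -1.0]
finger_gap: 0.172
gripper_force: 49.0
```

>>> apply_moves --pt "0 -0.03 0 0 0 0 1" --pt "0 -0.015 0 0 0 0 1" --pt "0 0 0 0 0 0 1" --pt "0 0 0 0 0 0 1"

```text
t: 10.8
tcp_pos: [0.5671, 0.129, 0.276]
tool_rot: [0.995, -0.096, -0.006, -0.0]
force: [-0.6, 0.1, -1.8]
finger_gap: 0.17
gripper_force: 49.0
```

```bash
cat >tip.py <<'E'
from h import *
import sys
s=sense();i=snapshot("wrist");C=cam("wrist",s);R=Ro.from_quat(s["tool_rot"]);print(s["t"],s["tcp_pos"],R.as_matrix()[:,2].round(4),s["force"])
m=cv2.inRange(cv2.cvtColor(i,cv2.COLOR_RGB2HSV),(18,110,90),(34,255,255));m[:,:230]=0;m[:,320:]=0
cs,_=cv2.findContours(m,cv2.RETR_EXTERNAL,cv2.CHAIN_APPROX_NONE)
for c in cs:
    if len(c)>12:print("rim",cv2.boundingRect(c),[np.round(v,1) for v in cv2.fitEllipse(cv2.convexHull(c))] if len(cv2.convexHull(c))>4 else "")
tp=np.array(s["tcp_pos"])+R.apply([0,-.001,.1185]);print("tip proj",proj(C,tp),tp)
cv2.imwrite("pics/%s.png"%sys.argv[1],cv2.resize(i[110:270,200:350],None,fx=3.5,fy=3.5,interpolation=cv2.INTER_CUBIC)[:,:,::-1])
E
python3 tip.py t1
```

```text
10.8 [0.56708175 0.12899221 0.27597965] [-0.012   0.0013 -0.9999] [-0.5592743   0.07157247 -1.80887299]
rim (254, 184, 23, 22) [array([264.9, 194.6]), array([21.8, 23.7]), np.float64(83.5)]
rim (244, 150, 2, 20) 
tip proj [272.66900132 201.51568792] [0.56585616 0.13013073 0.15748724]
```

View pics/t1.png

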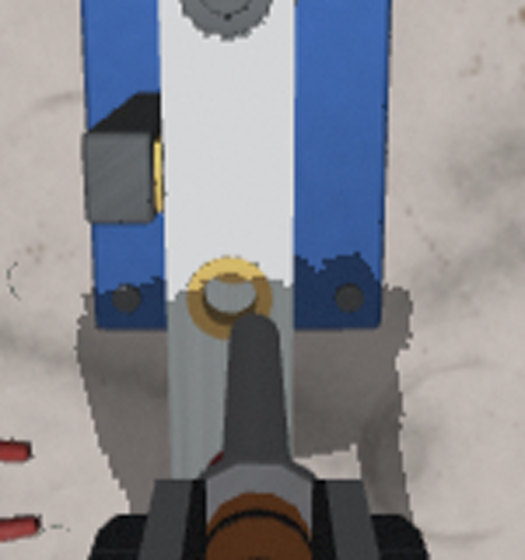

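The tip is at full-image (273,202), with the rim centre behind and left at (265.6,195). The bar is still flush.

```bash
python3 - <<'E'
from h import *
s=sense();C=cam("wrist",s);R=Ro.from_quat(s["tool_rot"])
for e in((265.6,195),(264.9,194.6)):
    ub=onz(C,e,.129);tip=onz(C,(273,202),.1575)
    print(ub,tip,R.inv().apply([*(ub-tip)[:2],0]))
E
```

```text
[0.56540092 0.13699503 0.129     ] [0.56544639 0.12983439 0.1575    ] [-1.42004074e-03 -7.01856784e-03  1.13438791e-05]
[0.5659084  0.13756442 0.129     ] [0.56544639 0.12983439 0.1575    ] [-1.03141282e-03 -7.67482989e-03  6.31482069e-06]
```

>>> apply_moves --pt "-0.001 -0.0073 0 0 0 0 1" --pt "0.0001 0 0.01 0 0 0 1" --pt "0.0001 0 0.012 0 0 0 1" --pt "0 0 0 0 0 0 1" --pt "0 0 0 0 0 0 1"

```text
t: 11.48
tcp_pos: [0.5677, 0.1375, 0.2542]
tool_rot: [0.995, -0.096, -0.006, -0.0]
force: [-0.1, 0.1, -2.0]
finger_gap: 0.17
gripper_force: 49.0
```

```bash
python3 tip.py t2; python3 - <<'E'
import cv2,numpy as np
i=cv2.imread("pics/t2.png");i=cv2.resize(i,(150,160),interpolation=cv2.INTER_AREA)
g=cv2.cvtColor(i,cv2.COLOR_BGR2GRAY);h=cv2.cvtColor(i,cv2.COLOR_BGR2HSV)
for r in range(70,112,2):
    print(r+110," ".join("%3d%s"%(g[r,c],"*" if 18<=h[r,c,0]<=34 and h[r,c,1]>110 else " ") for c in range(54,92,1)))
E
```

```text
11.475 [0.56774432 0.13753359 0.25423269] [-0.0111  0.0021 -0.9999] [-0.11813626  0.0889122  -2.032656  ]
rim (262, 188, 26, 23) [array([274.4, 200. ]), array([23.9, 25.5]), np.float64(85.4)]
rim (252, 152, 2, 22) 
tip proj [272.66820473 201.51667242] [0.56661672 0.13875958 0.13574018]
180  98  200  215  213  213  211  212  213  213  212  212  212  212  212  212  212  212  212  211  212  213  212  213  212  212  212  213  212  212  213  212  212  211  212  212  213  213  213 
182  99  200  214  213  211  212  213  213  212  212  212  211  212  212  212  212  211  212  212  212  212  213  213  213  213  213  212  212  212  212  212  212  212  212  212  213  213  213 
184  93  200  214  212  212  213  212  213  213  213  212  213  212  212  213  213  212  212  212  212  212  213  212  213  213  213  212  213  212  214  213  213  212  213  212  213  212  213 
186  63  190  214  212  212  212  211  213  212  212  213  212  213  213  213  213  213  212  213  213  213  212  212  213  213  212  213  212  212  213  212  212  212  213  212  213  213  212 
188  59  163  210  213  213  213  213
[... 2559 characters left out ...]
 57   58   58   58   57   58   59   58   57   57   57   57   88  124  127  126  127  128  127  124  124  128  129  128 
216 101  107  125  130  127  126  126  128  130  130  111   63   55   56   57   58   57   58   60   58   58   57   58   58   57   57   74  121  127  126  127  128  128  125  124  127  127  129 
218 101  106  124  129  129  125  125  128  130  129  109   61   55   55   56   58   57   57   59   59   59   58   59   58   55   54   61  121  128  127  127  128  128  125  124  127  128  128 
220  97  104  124  130  128  125  125  127  130  130  107   61   55   55   57   57   58   59   59   60   58   59   57   57   57   53   60  117  127  127  127  129  127  124  124  127  128  128
```

>>> apply_moves --pt "0 0.002 0 0 0 0 1" --pt "0.0001 0 0.006 0 0 0 1" --pt "0.0001 0 0.006 0 0 0 1" --pt "0.0001 0 0.006 0 0 0 1" --pt "0 0 0 0 0 0 1"

```text
t: 12.15
tcp_pos: [0.5671, 0.1355, 0.2356]
tool_rot: [0.995, -0.096, -0.006, -0.0]
force: [-0.4, 0.0, -2.0]
finger_gap: 0.173
gripper_force: 49.0
```

>>> apply_moves --pt "0.0001 0 0.008 0 0 0 1" --pt "0.0001 0 0.008 0 0 0 1" --pt "0.0001 0 0.008 0 0 0 1" --pt "0 0 0 0 0 0 1"

```text
t: 12.65
tcp_pos: [0.567, 0.1356, 0.2115]
tool_rot: [0.995, -0.096, -0.006, -0.0]
force: [0.1, 0.1, -1.0]
finger_gap: 0.176
gripper_force: 49.0
```

```bash
python3 - <<'E'
from h import *
s=sense();i=snapshot("side");D=cam("side");print(s["tcp_pos"],s["force"],s["ft_torque"])
g=cv2.cvtColor(i,cv2.COLOR_RGB2GRAY)
g=cv2.resize(g.astype(float),None,fx=4,fy=1)
p=np.array(s["tcp_pos"])
for z in(-.03,-.04,-.05,-.06,-.085,-.1):
    u=proj(D,p+[0,0,z]);r=int(round(u[1]));print(round(p[2]+z,3),u.round(1),g[r,int(4*(u[0]-9)):int(4*(u[0]+8)):2].astype(int).tolist())
print(proj(D,(.5655,.1365,.067)))
E
```

```text
[0.56704582 0.13556999 0.21145618] [ 0.1347822   0.07468475 -1.0160989 ] [-0.00946464 -0.02824046 -0.01808315]
0.181 [303.3 186.6] [71, 71, 71, 70, 69, 64, 59, 51, 42, 40, 41, 56, 76, 83, 86, 85, 84, 96, 113, 104, 85, 81, 81, 112, 152, 158, 153, 103, 38, 32, 47, 65, 85, 96]
0.171 [303.1 189.7] [62, 62, 63, 64, 64, 64, 67, 68, 66, 72, 100, 116, 95, 80, 83, 84, 83, 82, 82, 82, 81, 79, 76, 74, 77, 79, 78, 77, 77, 78, 79, 79, 79, 73]
0.161 [303.  192.8] [67, 63, 67, 74, 88, 105, 137, 174, 181, 178, 146, 103, 88, 83, 83, 85, 83, 79, 90, 107, 97, 77, 76, 80, 79, 76, 76, 76, 76, 76, 79, 83, 81, 78]
0.151 [302.8 195.8] [118, 145, 154, 158, 141, 117, 112, 114, 103, 87, 90, 99, 94, 84, 83, 85, 85, 84, 87, 91, 85, 77, 76, 78, 79, 80, 81, 81, 81, 82, 81, 80, 79, 79]
0.126 [302.5 203.4] [122, 123, 123, 124, 126, 127, 127, 125, 122, 118, 114, 105, 95, 96, 101, 97, 90, 89, 89, 91, 94, 92, 88, 140, 211, 230, 231, 230, 228, 228, 228, 227, 227, 227]
0.111 [302.3 207.9] [172, 170, 168, 167, 167, 167, 167, 168, 168, 159, 146, 123, 96, 91, 92, 94, 95, 95, 95, 104, 116, 120, 121, 114, 103, 101, 101, 102, 103, 103, 103, 103, 103, 106]
[301.22062949 220.72291947]
```

>>> apply_moves --pt "0.0001 0 0.006 0 0 0 1" --pt "0.0001 0 0.006 0 0 0 1" --pt "0.0001 0 0.006 0 0 0 1" --pt "0 0 0.005 0 0 0 1" --pt "0 0 0.004 0 0 0 1" --pt "0 0 0 0 0 0 1"

```text
t: 13.45
tcp_pos: [0.5673, 0.1356, 0.185]
tool_rot: [0.995, -0.096, -0.006, -0.0]
force: [0.1, 0.7, -2.0]
finger_gap: 0.169
gripper_force: 49.0
```

>>> apply_moves --pt "0.0001 0 0.004 0 0 0 1" --pt "0 0 0.004 0 0 0 1" --pt "0.0001 0 0.004 0 0 0 1" --pt "0 0 0 0 0 0 1"

```text
t: 13.95
tcp_pos: [0.5672, 0.1356, 0.173]
tool_rot: [0.995, -0.096, -0.006, -0.0]
force: [-0.3, 0.1, -1.7]
finger_gap: 0.174
gripper_force: 49.0
```

>>> apply_moves --pt "0.0001 0 0.005 0 0 0 1" --pt "0 0 0.005 0 0 0 1" --pt "0.0001 0 0.005 0 0 0 1" --pt "0 0 0 0 0 0 1" --pt "0 0 0 0 0 0 1"

```text
t: 14.58
tcp_pos: [0.5677, 0.1356, 0.1584]
tool_rot: [0.995, -0.096, -0.005, -0.001]
force: [0.5, 0.5, -2.0]
finger_gap: 0.174
gripper_force: 49.0
```

```bash
python3 - <<'E'
from h import *
s=sense();print(s["tcp_pos"],s["force"],s["ft_torque"],s["gripper_force"],s["finger_gap"],np.abs(s["qd"]).max())
# collar height check from the side view: columns through the rod, rows between fingers and bar
i=snapshot("side");D=cam("side");p=np.array(s["tcp_pos"])
h=cv2.cvtColor(i,cv2.COLOR_RGB2HSV)
for z in(.154,.149,.144,.129):print(z,proj(D,(*p[:2],z)))
for r in range(192,216):print(r,i[r,300:305].mean(1).astype(int).tolist(),h[r,301].tolist())
E
```

```text
[0.56767982 0.13556673 0.15843351] [ 0.48323985  0.47739889 -1.96763976] [0.08709334 0.02788892 0.00363497] 49.035608768463135 0.1735617980718383 0.0034718739802725882
0.154 [303.08194714 195.05522216]
0.149 [303.01312002 196.57997073]
0.144 [302.94450169 198.09981431]
0.129 [302.73989151 202.6301203 ]
192 [32, 40, 29, 22, 94] [114, 30, 43]
193 [28, 19, 21, 13, 94] [124, 74, 24]
194 [71, 70, 70, 52, 93] [110, 21, 74]
195 [79, 83, 82, 78, 96] [11, 44, 92]
196 [70, 68, 67, 82, 107] [13, 217, 122]
197 [103, 103, 97, 96, 96] [158, 26, 108]
198 [86, 88, 84, 85, 79] [116, 19, 93]
199 [81, 84, 81, 73, 68] [110, 17, 88]
200 [81, 89, 82, 85, 111] [126, 14, 92]
201 [83, 85, 82, 75, 104] [124, 23, 90]
202 [84, 88, 81, 74, 90] [113, 24, 94]
203 [97, 84, 83, 92, 92] [18, 124, 109]
204 [123, 120, 124, 126, 124] [113, 8, 123]
205 [111, 110, 113, 110, 116] [101, 18, 114]
206 [109, 109, 109, 107, 108] [90, 14, 111]
207 [106, 107, 107, 107, 104] [90, 12, 109]
208 [91, 98, 98, 120, 118] [102, 13, 101]
209 [85, 85, 96, 164, 167] [126, 14, 88]
210 [86, 84, 95, 174, 171] [120, 17, 88]
211 [87, 84, 92, 172, 167] [120, 9, 86]
212 [84, 84, 93, 168, 164] [126, 15, 87]
213 [85, 80, 91, 171, 171] [130, 9, 82]
214 [85, 83, 117, 182, 180] [120, 18, 87]
215 [88, 77, 131, 196, 193] [137, 22, 81]
```

```bash
python3 -c "
from station import *
print(sign_off())"
```

```text
the job is handed in; nothing more can be done
None
```

The job is handed in, with no score returned. The bar was swung flush on the stop block. By tool position the rod is through both bushings, held still in the gripper with about 15 mm open under the collar, and no contact force showed on the way down. The bobbin, ferrite core and pliers were not touched.

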